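# Unclip the setting plates and shingle them in the tray

## Robot

A 7-joint arm with a two-finger parallel gripper is mounted at the origin on the work surface. World frame = base frame: x ahead of the robot, y to its left, z up, the work surface at z = 0. Lengths are in m, angles in rad, forces in N, time in s.
With the tool pointing down it reaches from about 0.4 to 0.875 m from the base axis. Payload 19.3 kg.
Tool frame: the origin (TCP) lies at the very end of the fingers, on their centre line; the grasp point (between the pads) lies 19 mm behind it; z points along the fingers, y is the line along which they close (so a half turn about z gives the same grasp; the last joint's range is limited). The gripper opens to 85 mm and grips with 20 to 120 N. Pads are 22 mm wide; open, the fingers measure 114 mm over their backs; the gripper's body (76 mm by 85 mm) begins 54 mm behind the grasp point. The pads swing forward as they close: fully open they stand 13 mm farther back than shut.
Start: joints at [-1.41, 0.521, -0.036, 1.599, 0.021, 1.021, -0.113], TCP at [0.143, 0.608, 0.231] pointing down, gripper open.
Joint ranges: [-2.91, 2.91], [-0.3, 2.13], [-1.5, 1.42], [0.17, 2.43], [-1.26, 4.41], [0.16, 1.93], [-2.52, 2.52]. Speed limits (rad/s): [1.89, 1.89, 2.39, 2.39, 3.01, 3.01, 3.01].

## Interface

Orientations are given as [roll, pitch, yaw] about the fixed x, y, z axes, in that order (R = Rz(yaw) Ry(pitch) Rx(roll)).
In Python, from workcell import monitor, optics, job_done gives the robot as it stands.
- The arm moves only by the shell command python3 -m handwheel 'ROWS' [FORCE]. ROWS is JSON, a list of rows, each an object of numbers: "dx", "dy", "dz": the shift along the tool's x, y, z in cm; "wx", "wy", "wz": the turn, a rotation vector about the tool's x, y, z in rad; "claw": the opening in per cent of the stroke, from 0 (shut) to 100 (fully open). A call has 1 to 8 rows; each row shifts and turns the commanded pose from where the row before left it, along the tool's axes as they then stand; what a row does not reach is not made up. A row lasts 1/8 s, in which the tool goes at most 62.5 mm and 10.7 degrees, less where a joint would pass 70% of its speed; a pose out of reach is approached as far as the arm can. A call with a gripper value outside its range is refused whole. The fingers move at their own pace and stop on an object; FORCE is the grip in N (left out, the last holds). Time passes only in rows, so rows that do not move let the fingers close. It gives the time, the measured TCP pose, the force, the opening and the grip force at its end, in the units of the state.
- monitor.observe(): the state, without advancing time (a new reading comes with each control period).
- optics.grab_frame(name): name is "side" or "top" or "wrist"; returns a dict with "frame" (480x640x3 uint8, blue, green, red), "fovy" (degrees; the focal length in pixels is half the picture's height over the tangent of half this angle, whatever the lens; pixels are square), "cx", "cy" (the principal point, pixels), "k1" (the pictures are not rectified: a ray, as slopes to the right and down, at radius r is drawn at 1 + k1 r^2 times it, then the intrinsics apply), "R" (3x3) and "t" (3): a world point X has camera coordinates R X + t. Camera axes: x right, y down, z forward; pixel columns grow to the right and rows downward; lengths in m; the calibration is good to about 2 mm. A picture is of the moment at which its call begins. There is no depth.
- job_done(): hands the job in; it is judged then, once.
Trained networks look in the newest picture that a camera, given by its name, has taken for a name from the list of things; names that differ only in an ending like _2 or _b are one class to them, and where a whole thing is asked for, a point or a joint stands for the part that bears it (a point fixed in the world has none). Each returns a list of dicts, best first, with "p" (0 to 1); they miss things now and then, are a little off and sometimes report something else, mostly with a low value. They report only what shows in the picture. A call takes as long as a camera call. They do not tell look-alikes from the thing itself.
- optics.masks_of(name, camera): "region" (480x640 bool, what is visible of it) and "rect" ([left, top, width, height] in pixels, round what is visible of it).
The state is a dict: "clock": time; "qpos": joint angles; "qd": joint speeds; "joint_efforts": joint torques, N m; "position": TCP position; "tool_rot": TCP orientation; "force": force on the tool from outside, world axes, zero at the start; "moment": the same for the moment, N m; "grip_width": finger opening in m; "finger_force": force on a finger pad.
Only numpy, scipy, OpenCV 4.12 (cv2) and the standard library are available. Lean on these libraries where they do the work, as an engineer would, in place of code of your own. Each camera call takes 0.05 s, during which the arm holds its last target. There are 200 camera calls.

## Task

Lift the three steel setting plates off the rail against their spring catches and lay them on the tray's raised strip as a shingled row, like roof tiles: the widest flat with its end up against the stop, then the middle-width plate with its end resting on the free end of the widest, overlapping it by about a quarter of its length, then the narrowest overlapping the middle one in the same way. Keep the row straight along the strip, let go of everything, and leave the puller, bushing, race and washer undisturbed.

Things in the scene. Friction and masses are not known exactly. Their poses are not given: they have to be found in the camera images.
- plate_wide: Flat plain-steel setting plate, 64 mm long (its x), 58 mm wide (its y), 6 mm thick, the widest of the three. Each end has a central notch 14 mm wide and 6 mm deep. Origin: centre of its underside; z up. Same end for end. Starts seated on one of the rail's three places (which one varies), its length along the rail. Mass about 170 g. Grip it across its width.
- plate_mid: Flat plain-steel setting plate, 64 mm long (its x), 46 mm wide (its y), 6 mm thick, of middle width. Each end has a central notch 14 mm wide and 6 mm deep. Origin: centre of its underside; z up. Same end for end. Starts seated on one of the rail's three places (which one varies), its length along the rail. Mass about 135 g. Grip it across its width.
- plate_narrow: Flat plain-steel setting plate, 64 mm long (its x), 34 mm wide (its y), 6 mm thick, the narrowest. Each end has a central notch 14 mm wide and 6 mm deep. Origin: centre of its underside; z up. Same end for end. Starts seated on one of the rail's three places (which one varies), its length along the rail. Mass about 100 g. Grip it across its width.
- rail: Fixed dark steel rail: bar 290 mm long (its x), 20 mm wide, top 50 mm above the bench, on a flange 320 x 50 x 6 mm. Origin: centre of its underside; x along the rail (within 0.5 rad of world x), z up. Plate places centred at x = -96, 0, +96 mm. Plates overhang the bar on both sides, so fingers can reach down beside it; lugs 4.5 mm high in the end notches stop them sliding off.
- rail_catch (a point): Middle place's centre on the rail's top; axes as the rail's. At each place two sprung pawls (pivots 42 mm either side along x) lean over the plate's end notches, round noses 23 to 34 mm from the centre, up to 16 mm above the rail's top. A straight upward pull (roughly 10 N for both) swings them up and out; the plate is free after about 7 mm and they snap back.
- tray: Fixed dark steel tray 250 mm long (its x) by 130 mm wide, rim 12 mm high, with an aluminium strip 20 mm wide, 224 mm long along its middle, top 45 mm above the bench. Origin: centre of its underside; x along the strip towards the stop (within 0.5 rad of world x), z up. Fingers can reach down beside the strip.
- tray_stop (a point): On the strip's top, on its centre line, at the face of the stop (block 30 mm wide, 20 mm above the strip) at the +x end; axes as the tray's. The strip runs 216 mm from here towards -x. A plate touching the stop is centred at x = -32 mm; quarter overlaps step each next centre by 48 mm and lean the plate about 0.125 rad, stop-side end up, other end on the strip.
- puller: Green two-jaw bearing puller standing on its jaws, about 100 mm (its x) by 36 mm, 148 mm high, 0.9 kg, between rail and tray. A bystander, loose, to be left where it stands. Origin: centre of its underside.
- bushing: Bronze bushing standing on end, 38 mm diameter, 40 mm high. A bystander, loose, to be left where it stands. Origin: centre of its underside.
- race: Chrome bearing outer race lying flat, 62 mm diameter, 17 mm high. A bystander, loose, to be left where it stands. Origin: centre of its underside.
- washer: Red plastic thrust washer lying flat, 50 mm diameter, 5 mm thick. A bystander, loose, to be left where it stands. Origin: centre of its underside.
Not all that is in view belongs to the job. Leave any black look-alike of the plate_narrow alone. What is shaped like the plate_wide but green is not meant.

How it is judged:
By the outcome, as a careful person would: the job done as asked, in the order asked, and still so for the second after the job is handed in, with the robot touching nothing.
It also fails if it takes over 72 s, if anything falls off the work surface, if the arm or the gripper's body presses on something with over 40 N, if the wrist force passes 120 N, or if a joint passes its speed limit or range.

## Working session

There is one attempt and no reset: what is moved stays moved. The work goes in short steps, Python scripts to look and compute and a shell command to move; the robot and the scene stay as the last step left them, time stands still between calls to the robot, and variables do not carry over. Pictures are saved under pics/ and viewed, at most 10 in all, crops included, and the job is handed in when it is done.

```bash
mkdir -p pics; ls; cat > h.py <<'E'
import numpy as np, cv2
from workcell import monitor, optics, job_done
def K(f):
    fl=240/np.tan(np.radians(f["fovy"])/2); return np.array([[fl,0,f["cx"]],[0,fl,f["cy"]],[0,0,1.]])
def proj(f,X):
    X=np.atleast_2d(X).astype(float)
    return cv2.projectPoints(X,cv2.Rodrigues(np.array(f["R"]))[0],np.array(f["t"],float),K(f),np.array([f["k1"],0,0,0.]))[0][:,0]
def back(f,uv,z):
    p=cv2.undistortPoints(np.array(uv,float).reshape(-1,1,2),K(f),np.array([f["k1"],0,0,0.]))[:,0]
    R=np.array(f["R"]);t=np.array(f["t"],float)
    d=np.c_[p,np.ones(len(p))]@R; c=-R.T@t
    s=(np.array(z)-c[2])/d[:,2]
    return c+s[:,None]*d
E
python3 - <<'E'
from h import *
import pickle
F={}
for c in ["top","side"]:
    f=optics.grab_frame(c);F[c]=f
    cv2.imwrite(f"pics/{c}0.png",f["frame"])
    print(c,f["fovy"],f["k1"],(-np.array(f["R"]).T@f["t"]).round(3))
    for n in ["plate_wide","plate_mid","plate_narrow","rail","tray","puller","bushing","race","washer"]:
        print(n,[(round(m["p"],2),[int(v) for v in m["rect"]]) for m in optics.masks_of(n,c)][:4])
pickle.dump(F,open("F0.pkl","wb"))
print(monitor.observe())
E
```

```text
pics
top 52.74046423806065 -0.008738155281460668 [ 0.528 -0.056  0.854]
plate_wide [(0.89, [345, 102, 43, 48]), (0.82, [366, 193, 43, 43])]
plate_mid [(0.82, [403, 299, 37, 46])]
plate_narrow [(0.9, [384, 250, 39, 38]), (0.82, [458, 243, 42, 39]), (0.4, [404, 299, 33, 46])]
rail [(0.9, [357, 182, 80, 177])]
tray [(0.96, [80, 202, 103, 155])]
puller [(0.62, [241, 243, 35, 68])]
bushing [(0.56, [243, 339, 26, 25])]
race [(0.77, [234, 177, 33, 37])]
washer [(0.74, [264, 138, 27, 28]), (0.23, [235, 177, 34, 36])]
side 55.57317238862293 0.004873480821137501 [0.385 0.588 0.453]
plate_wide [(0.72, [315, 207, 32, 14]), (0.68, [234, 221, 38, 20])]
plate_mid [(0.6, [411, 208, 31, 12])]
plate_narrow [(0.58, [373, 201, 29, 8]), (0.51, [363, 206, 34, 12])]
rail [(0.71, [299, 206, 154, 35])]
tray [(0.88, [194, 336, 228, 143])]
puller [(0.81, [324, 222, 62, 99])]
bushing [(0.81, [420, 290, 26, 39]), (0.3, [311, 207, 35, 16])]
race [(0.82, [247, 275, 39, 33]), (0.64, [362, 206, 31, 13])]
washer [(0.59, [225, 266, 26, 18])]
{'clock': 1.0, 'qpos': array([-1.41022168,  0.52139111, -0.0362942 ,  1.59946109,  0.02121419,
        1.02110116, -0.11281436]), 'qd': array([-1.56836897e-04, -6.35596588e-04,  4.41481005e-05, -3.37030012e-05,
        3.87892575e-04, -3.63696767e-06, -8.80570731e-04]), 'joint_efforts': array([ 1.98705064e-03, -9.26832175e+01,  1.98012784e+00, -3.70247412e+01,
        1.83193042e-02,  2.12931118e-03,  1.86030979e-05]), 'position': array([0.14298968, 0.60843764, 0.23131035]), 'tool_rot': array([3.14156733e+00, 1.14290068e-05, 2.91076241e+00]), 'force': array([-0.12801493,  0.05757867,  0.17430648]), 'moment': array([-0.02351265,  0.00816992, -0.0430811 ]), 'finger_force': 0.0, 'grip_width': 0.08552757100981527}
```

```bash
python3 - <<'E'
import cv2
a=cv2.imread("pics/top0.png");cv2.imwrite("pics/rail0.png",cv2.resize(a[90:370,320:520],None,fx=2.14,fy=2.14,interpolation=cv2.INTER_CUBIC))
E
```

```text
(no output)
```

View pics/top0.png

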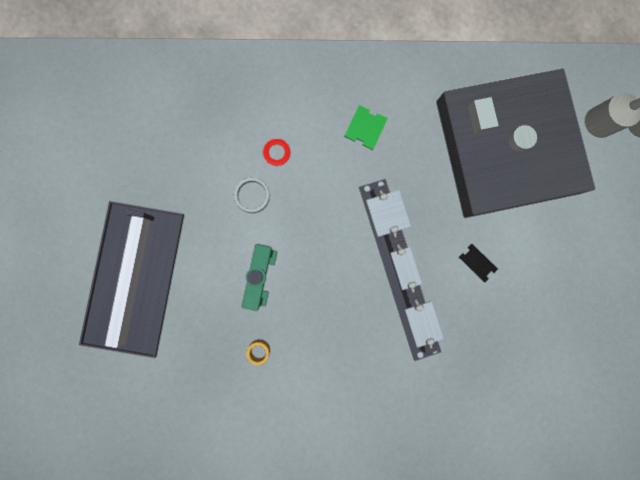

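View pics/rail0.png

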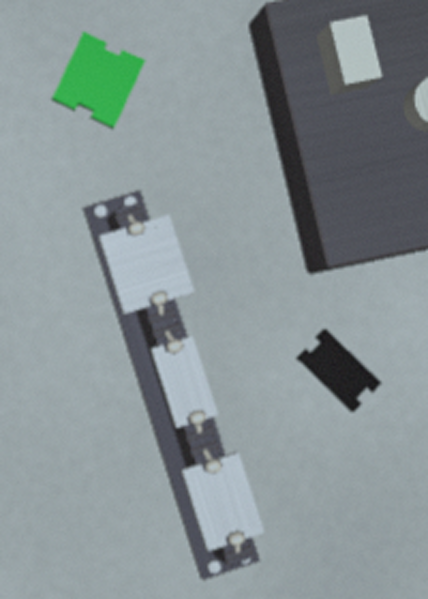

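```bash
python3 - <<'E'
from h import *
import pickle
f=pickle.load(open("F0.pkl","rb"))["top"]; im=f["frame"].astype(int)
print(np.array(f["R"]).round(3))
def rect(x,y,w,h,thr,z):
    g=np.zeros((480,640),np.uint8); s=im[y:y+h,x:x+w]
    sat=s.max(2)-s.min(2)
    g[y:y+h,x:x+w]=((s.min(2)>thr))*255
    cs,_=cv2.findContours(g,cv2.RETR_EXTERNAL,cv2.CHAIN_APPROX_NONE)
    c=max(cs,key=cv2.contourArea); h_=cv2.convexHull(c)
    P=back(f,h_[:,0],[z]*len(h_))[:,:2]
    r=cv2.minAreaRect((P*1000).astype(np.float32)); 
    b=cv2.boxPoints(r)/1000
    e=[b[1]-b[0],b[2]-b[1]]; L=max(e,key=np.linalg.norm)
    print(x,y,"area",cv2.contourArea(c),"ctr",np.round(r[0],1),"size",np.round(r[1],1),"yaw",np.arctan2(L[1],L[0]).round(3), np.arctan2(-L[1],-L[0]).round(3)); return b
for q in [(362,185,52,56),(384,244,44,48),(400,296,46,56)]: rect(*q,165,.056)
print(rect(95,205,55,150,190,.045))
# flange corners
c=np.array([[84,208],[138,192],[258,560],[203,578]])/2.14+[320,90]
b=back(f,c,[.006]*4); print("rail flange",b.round(4),b.mean(0))
c=np.array([[110,202],[184,214],[156,356],[80,345]]); b=back(f,c,[.012]*4); print("tray",b.round(4),b.mean(0))
for n,uv,z in [("puller",(255,277),.148),("race",(251,195),.017),("bush",(258,352),.04),("washer",(277,152),.005),("box",(515,140),.1),("stop",(140,214),.065),("boxcorner",(465,216),.0)]: print(n,back(f,[uv],[z]).round(3))
E
python3 - <<'E'
import cv2
a=cv2.imread("pics/side0.png");cv2.imwrite("pics/side0b.png",cv2.resize(a,(800,600)))
E
```

```text
[[-0.007 -0.999  0.034]
 [-0.996  0.004 -0.088]
 [ 0.088 -0.034 -0.996]]
362 185 area 1080.5 ctr [ 625.8 -210.9] size [63.1 56.6] yaw 0.3 -2.842
384 244 area 612.0 ctr [ 534.2 -238.7] size [62.5 33. ] yaw 0.29 -2.851
400 296 area 890.0 ctr [ 442.  -266.4] size [62.  44.9] yaw 0.289 -2.852
95 205 area 1349.0 ctr [516.  226.3] size [ 18.9 213.8] yaw -0.177 2.965
[[0.40917742 0.23581572]
 [0.61959904 0.19821931]
 [0.62291497 0.21677813]
 [0.41249335 0.25437453]]
rail flange [[ 0.6779 -0.1695  0.006 ]
 [ 0.6914 -0.215   0.006 ]
 [ 0.3885 -0.3071  0.006 ]
 [ 0.3748 -0.2616  0.006 ]] [ 0.53317453 -0.23830794  0.006     ]
tray [[0.6514 0.2656 0.012 ]
 [0.6301 0.1378 0.012 ]
 [0.3883 0.181  0.012 ]
 [0.4079 0.3088 0.012 ]] [0.51941885 0.22329945 0.012     ]
puller [[0.522 0.003 0.148]]
race [[0.662 0.021 0.017]]
bush [[0.397 0.007 0.04 ]]
washer [[ 0.742 -0.023  0.005]]
box [[ 0.738 -0.411  0.1  ]]
stop [[0.624 0.197 0.065]]
boxcorner [[ 0.626 -0.36   0.   ]]
```

View pics/side0b.png

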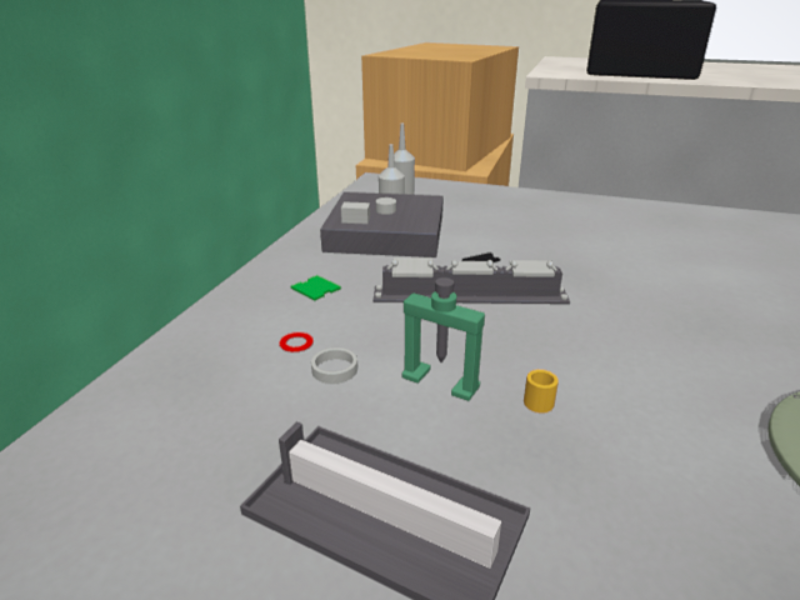

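Candidates: the three steel plates on the rail are wide at (388,213), narrow at (402,268) and mid at (425,324). Their back-projected widths are 57, 33 and 45 mm. The green one at (365,128) and the black one at (478,263) are the decoys, and the rail crop confirms this. First I'll go above the wide plate.

```bash
cat >> h.py <<'E'
from scipy.spatial.transform import Rotation as Ro
def to(p,yaw,pitch=0):
    "needed turn (tool rotvec) and, after it, the shift in tool axes (cm); pitch = lean, +x end up"
    s=monitor.observe(); R0=Ro.from_euler("xyz",s["tool_rot"])
    R1=Ro.from_euler("z",yaw)*Ro.from_euler("y",-pitch)*Ro.from_euler("x",np.pi)
    d=(np.array(p)-s["position"])
    print("t",round(s["clock"],2),"pos",s["position"].round(4),"rpy",s["tool_rot"].round(3),"q",s["qpos"].round(2),"F",s["force"].round(1),"w",round(s["grip_width"],4),s["finger_force"])
    print("turn",(R0.inv()*R1).as_rotvec().round(3),"shift now-axes",(R0.inv().apply(d)*100).round(2),"after",(R1.inv().apply(d)*100).round(2))
E
M='python3 -m handwheel'
$M '[{"dx":-4.1,"dy":-4.3},{"dx":-4.1,"dy":-4.3},{"dx":-4.1,"dy":-4.3},{"dx":-4.1,"dy":-4.3},{"dx":-4.1,"dy":-4.3},{"dx":-4.1,"dy":-4.3},{"dx":-4.1,"dy":-4.3},{"dx":-4.1,"dy":-4.3}]'
$M '[{"dx":-4.1,"dy":-4.3},{"dx":-4.1,"dy":-4.3},{"dx":-4.1,"dy":-4.3},{"dx":-4.1,"dy":-4.3},{"dx":-4.1,"dy":-4.3},{"dx":-4.1,"dy":-4.3}]'
python3 -c "
from h import *
to([.6258,-.2109,.14],.29)"
```

```text
t 1.0 pos [0.143  0.6084 0.2313] rpy [3.142 0.    2.911] q [-1.41  0.52 -0.04  1.6   0.02  1.02 -0.11] F [-0.1  0.1  0.2] w 0.0855 0.0
turn [ 0.    -0.     2.621] shift now-axes [-65.75 -68.71   9.13] after [22.84 92.32  9.13]schema error: expected keys dx, dy, dz, wx, wy, wz, claw
schema error: expected keys dx, dy, dz, wx, wy, wz, claw
```

```bash
M='python3 -m handwheel'
$M '[{"dx":-4.1,"dy":-4.3,"dz":0,"wx":0,"wy":0,"wz":0,"claw":100},{"dx":-4.1,"dy":-4.3,"dz":0,"wx":0,"wy":0,"wz":0,"claw":100},{"dx":-4.1,"dy":-4.3,"dz":0,"wx":0,"wy":0,"wz":0,"claw":100},{"dx":-4.1,"dy":-4.3,"dz":0,"wx":0,"wy":0,"wz":0,"claw":100},{"dx":-4.1,"dy":-4.3,"dz":0,"wx":0,"wy":0,"wz":0,"claw":100},{"dx":-4.1,"dy":-4.3,"dz":0,"wx":0,"wy":0,"wz":0,"claw":100},{"dx":-4.1,"dy":-4.3,"dz":0,"wx":0,"wy":0,"wz":0,"claw":100},{"dx":-4.1,"dy":-4.3,"dz":0,"wx":0,"wy":0,"wz":0,"claw":100}]'
python3 -c "
from h import *
to([.6258,-.2109,.14],.29)"
```

```text
clock: 2.0
position: [0.3844, 0.1968, 0.2316]
tool_rot: [3.141, 0.001, 2.911]
force: [1.1, 0.7, -0.0]
grip_width: 0.0859
finger_force: 0.0
t 2.0 pos [0.3844 0.1968 0.2316] rpy [3.141e+00 1.000e-03 2.911e+00] q [-0.72  0.21  0.13  2.09 -0.04  0.84  0.77] F [ 1.1  0.7 -0. ] w 0.0859 0.0
turn [ 1.000e-03 -1.000e-03  2.621e+00] shift now-axes [-32.82 -34.18   9.16] after [11.48 45.97  9.16]
```

```bash
M='python3 -m handwheel'
$M '[{"dx":-4.1,"dy":-4.3,"dz":0,"wx":0,"wy":0,"wz":0,"claw":100},{"dx":-4.1,"dy":-4.3,"dz":0,"wx":0,"wy":0,"wz":0,"claw":100},{"dx":-4.1,"dy":-4.3,"dz":0,"wx":0,"wy":0,"wz":0,"claw":100},{"dx":-4.1,"dy":-4.3,"dz":0,"wx":0,"wy":0,"wz":0,"claw":100},{"dx":-4.1,"dy":-4.3,"dz":0,"wx":0,"wy":0,"wz":0,"claw":100},{"dx":-4.1,"dy":-4.3,"dz":0,"wx":0,"wy":0,"wz":0,"claw":100},{"dx":-4.1,"dy":-4.3,"dz":0,"wx":0,"wy":0,"wz":0,"claw":100},{"dx":-4.1,"dy":-4.3,"dz":0,"wx":0,"wy":0,"wz":0,"claw":100}]' >/dev/null
$M '[{"dx":0,"dy":0,"dz":2,"wx":0,"wy":0,"wz":-0.173,"claw":100},{"dx":0,"dy":0,"dz":2,"wx":0,"wy":0,"wz":-0.173,"claw":100},{"dx":0,"dy":0,"dz":2,"wx":0,"wy":0,"wz":-0.173,"claw":100},{"dx":0,"dy":0,"dz":0,"wx":0,"wy":0,"wz":0,"claw":100}]' >/dev/null
python3 -c "
from h import *
to([.6258,-.2109,.14],.29+np.pi)"
```

```text
t 3.5 pos [ 0.6235 -0.2113  0.1701] rpy [ 3.140e+00 -2.000e-03 -2.855e+00] q [ 0.15  0.64  0.13  1.57 -0.1   0.94  2.18] F [-0.2 -0.2  0.3] w 0.0855 0.0
turn [ 0.001 -0.002 -0.003] shift now-axes [-0.24 -0.03  3.01] after [-0.24 -0.02  3.01]
```

```bash
cat >> h.py <<'E'
def fitplate(f,n,cam,z,L,W,g,thr=150):
    "fit pose (x,y,yaw) of plate top rectangle from its bright hull in a picture"
    m=optics.masks_of(n,cam); 
    out=[]
    for k in m[:3]:
        r=k["region"]; ys,xs=np.nonzero(r)
        if len(xs)<50: continue
        h=cv2.convexHull(np.c_[xs,ys].astype(np.float32))[:,0]
        P=back(f,h,[z]*len(h))[:,:2]; rr=cv2.minAreaRect((P*1000).astype(np.float32))
        b=cv2.boxPoints(rr); e=max([b[1]-b[0],b[2]-b[1]],key=np.linalg.norm)
        print(n,round(k["p"],2),np.round(rr[0],1),np.round(rr[1],1),"yaw",round(float((np.arctan2(e[1],e[0])+1.57)%np.pi-1.57),3), k["rect"])
E
python3 - <<'E'
from h import *
f=optics.grab_frame("wrist"); im=f["frame"].copy()
print((-np.array(f["R"]).T@f["t"]).round(3))
fitplate(f,"plate_wide","wrist",.056,.064,.058,None)
fitplate(f,"plate_narrow","wrist",.056,.064,.034,None)
fitplate(f,"plate_mid","wrist",.056,.064,.034,None)
c,s=np.cos(.29),np.sin(.29)
for cx,cy,w in [(.6258,-.2109,.058),(.5342,-.2387,.034),(.442,-.2664,.046)]:
    P=[[cx+c*a-s*b,cy+s*a+c*b,.056] for a,b in [(.032,w/2),(-.032,w/2),(-.032,-w/2),(.032,-w/2)]]
    q=proj(f,P); print(q.round(0).tolist()); cv2.polylines(im,[q.astype(np.int32)],True,(0,0,255),1)
cv2.imwrite("pics/w1.png",im)
E
```

```text
[ 0.558 -0.23   0.312]
plate_wide 0.91 [ 747.  -190.1] [50.5 55.9] yaw -0.435 [255.8, 341.6, 91.2, 63.6]
plate_wide 0.76 [ 623.  -210.2] [64.5 58.3] yaw 0.292 [278.9, 186.9, 85.3, 89.6]
plate_narrow 0.68 [ 543.6 -352.8] [54.5 30.2] yaw 0.791 [95.1, 2.5, 87.0, 104.1]
plate_narrow 0.62 [ 531.7 -237.4] [63.2 33.5] yaw 0.287 [293.9, 40.2, 52.5, 106.3]
[[357.0, 278.0], [359.0, 194.0], [278.0, 194.0], [281.0, 278.0]]
[[343.0, 148.0], [344.0, 44.0], [291.0, 44.0], [293.0, 148.0]]
[[354.0, -15.0], [357.0, -150.0], [275.0, -150.0], [279.0, -15.0]]
```

View pics/w1.png

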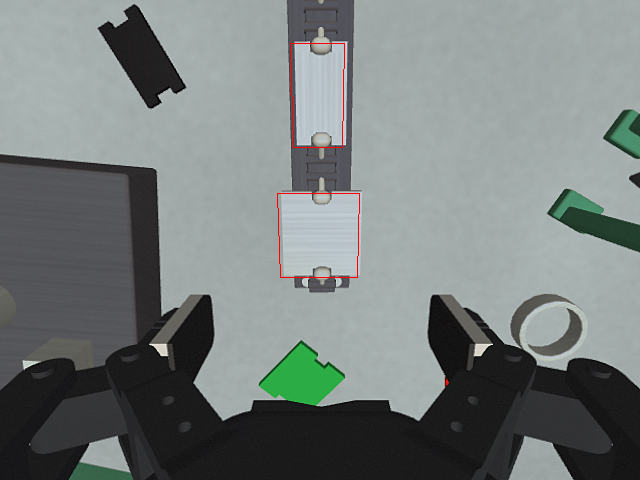

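The wrist view shows the wide plate at (319,235) with its outline within 2 px of the model. The narrow one is at (319,95), and the black and green decoys are clear. I'll descend and grip.

```bash
M='python3 -m handwheel'
$M '[{"dx":-0.1,"dy":-0.05,"dz":4,"wx":0,"wy":0,"wz":0,"claw":100},{"dx":0,"dy":0,"dz":4,"wx":0,"wy":0,"wz":0,"claw":100},{"dx":0,"dy":0,"dz":4,"wx":0,"wy":0,"wz":0,"claw":100},{"dx":0,"dy":0,"dz":2.3,"wx":0,"wy":0,"wz":0,"claw":100},{"dx":0,"dy":0,"dz":0,"wx":0,"wy":0,"wz":0,"claw":100}]'
$M '[{"dx":0,"dy":0,"dz":0,"wx":0,"wy":0,"wz":0,"claw":50},{"dx":0,"dy":0,"dz":0,"wx":0,"wy":0,"wz":0,"claw":50},{"dx":0,"dy":0,"dz":0,"wx":0,"wy":0,"wz":0,"claw":50},{"dx":0,"dy":0,"dz":0,"wx":0,"wy":0,"wz":0,"claw":50},{"dx":0,"dy":0,"dz":0,"wx":0,"wy":0,"wz":0,"claw":50}]' 80
python3 - <<'E'
from h import *
to([.6258,-.2109,.14],.29+np.pi)
f=optics.grab_frame("wrist"); cv2.imwrite("pics/w2.png",f["frame"])
E
```

```text
clock: 4.32
position: [0.6248, -0.2113, 0.0275]
tool_rot: [3.141, -0.002, -2.855]
force: [0.1, -0.2, 0.6]
grip_width: 0.0856
finger_force: 0.0
clock: 4.95
position: [0.6262, -0.2118, 0.0304]
tool_rot: [-3.14, 0.002, -2.854]
force: [-3.5, 1.4, 11.4]
grip_width: 0.0564
finger_force: 82.3
t 4.95 pos [ 0.6262 -0.2118  0.0304] rpy [-3.140e+00  2.000e-03 -2.854e+00] q [ 0.17  0.83  0.1   1.63 -0.12  0.69  2.19] F [-3.5  1.4 11.4] w 0.0564 82.31449127197266
turn [-0.001  0.002 -0.002] shift now-axes [-1.000e-02  9.000e-02 -1.096e+01] after [ 1.000e-02  1.000e-01 -1.096e+01]
```

View pics/w2.png

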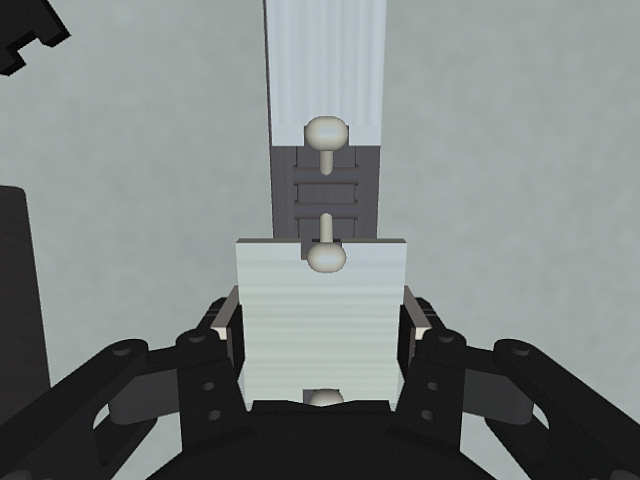

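The wide plate sits centred between the pads (their inner faces at about x=240 and x=403), at 56 mm opening and 82 N. I'll lift straight up.

```bash
M='python3 -m handwheel'
$M '[{"dx":0,"dy":0,"dz":-0.4,"wx":0,"wy":0,"wz":0,"claw":50},{"dx":0,"dy":0,"dz":-0.4,"wx":0,"wy":0,"wz":0,"claw":50},{"dx":0,"dy":0,"dz":-0.4,"wx":0,"wy":0,"wz":0,"claw":50},{"dx":0,"dy":0,"dz":-0.5,"wx":0,"wy":0,"wz":0,"claw":50},{"dx":0,"dy":0,"dz":-0.8,"wx":0,"wy":0,"wz":0,"claw":50},{"dx":0,"dy":0,"dz":-1.5,"wx":0,"wy":0,"wz":0,"claw":50},{"dx":0,"dy":0,"dz":-4,"wx":0,"wy":0,"wz":0,"claw":50},{"dx":0,"dy":0,"dz":-4,"wx":0,"wy":0,"wz":0,"claw":50}]'
python3 - <<'E'
from h import *
c,s=np.cos(-.177),np.sin(-.177)
st=np.array([.6223,.2073])
tgt=st-.036*np.array([c,s]); print(tgt)
to([*tgt,.20],-.177+np.pi)
f=optics.grab_frame("wrist")
fitplate(f,"plate_wide","wrist",.056+monitor.observe()["position"][2]-.0304,.064,.058,None)
E
```

```text
clock: 6.0
position: [0.6252, -0.2118, 0.1504]
tool_rot: [-3.141, 0.0, -2.854]
force: [0.7, 0.3, -1.7]
grip_width: 0.0562
finger_force: 87.7
[0.58686245 0.21363878]
t 6.0 pos [ 0.6252 -0.2118  0.1504] rpy [-3.141  0.    -2.854] q [ 0.15  0.67  0.13  1.58 -0.1   0.9   2.18] F [ 0.7  0.3 -1.7] w 0.0562 87.67005443572998
turn [-0.     0.     0.465] shift now-axes [-8.41 41.88 -4.97] after [11.27 41.21 -4.96]
plate_wide 0.95 [ 618.6 -212.8] [61.7 54.5] yaw 0.287 [238.9, 239.1, 168.0, 164.2]
plate_wide 0.6 [ 646.2 -204.7] [ 6.8 12.6] yaw -1.282 [304.0, 390.6, 36.0, 15.8]
plate_wide 0.19 [ 546.5 -233.5] [29.6 15.8] yaw 0.291 [290.6, 26.3, 62.7, 116.3]
```

```bash
M='python3 -m handwheel'
$M '[{"dx":0,"dy":0,"dz":-5,"wx":0,"wy":0,"wz":0,"claw":50},{"dx":-1.2,"dy":6,"dz":0,"wx":0,"wy":0,"wz":0,"claw":50},{"dx":-1.2,"dy":6,"dz":0,"wx":0,"wy":0,"wz":0,"claw":50},{"dx":-1.2,"dy":6,"dz":0,"wx":0,"wy":0,"wz":0,"claw":50},{"dx":-1.2,"dy":6,"dz":0,"wx":0,"wy":0,"wz":0,"claw":50},{"dx":-1.2,"dy":6,"dz":0,"wx":0,"wy":0,"wz":0,"claw":50},{"dx":-1.2,"dy":6,"dz":0,"wx":0,"wy":0,"wz":0,"claw":50},{"dx":-1.2,"dy":6,"dz":0,"wx":0,"wy":0,"wz":0,"claw":50}]' >/dev/null
$M '[{"dx":0,"dy":0,"dz":0,"wx":0,"wy":0,"wz":0.155,"claw":50},{"dx":0,"dy":0,"dz":0,"wx":0,"wy":0,"wz":0.155,"claw":50},{"dx":0,"dy":0,"dz":0,"wx":0,"wy":0,"wz":0.155,"claw":50},{"dx":0,"dy":0,"dz":0,"wx":0,"wy":0,"wz":0,"claw":50}]' >/dev/null
python3 - <<'E'
from h import *
c,s=np.cos(-.177),np.sin(-.177)
tgt=np.array([.6223,.2073])-.036*np.array([c,s])
to([*tgt,.10],-.177+np.pi)
f=optics.grab_frame("wrist");im=f["frame"].copy()
P=[[.6223-c*a-s*b,.2073-s*a+c*b,.045] for a,b in [(0,.01),(.216,.01),(.216,-.01),(0,-.01)]]
q=proj(f,P); print(q.round()); cv2.polylines(im,[q.astype(np.int32)],True,(0,0,255),1)
cv2.imwrite("pics/w3.png",im)
E
```

```text
t 7.6 pos [0.5864 0.215  0.1985] rpy [-3.141  0.     2.966] q [-0.6   0.57  0.23  1.64 -0.15  0.95  1.08] F [ 1.  -0.1 -1.9] w 0.0555 87.70150065422058
turn [-0.     0.     0.001] shift now-axes [-0.07 -0.12  9.85] after [-0.07 -0.12  9.85]
[[330. 263.]
 [332. -29.]
 [304. -29.]
 [307. 263.]]
```

View pics/w3.png

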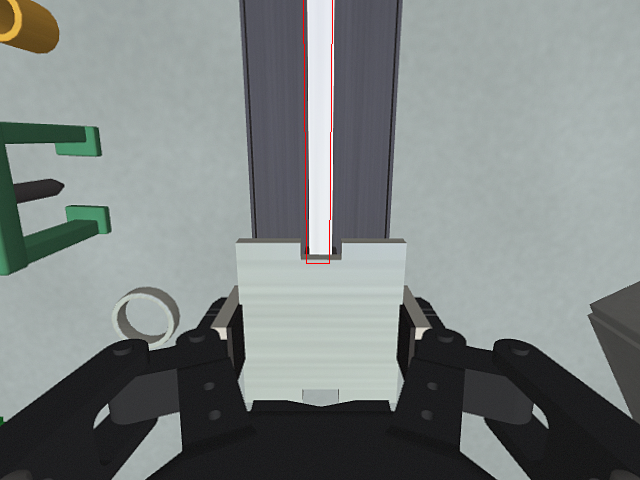

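The strip shows at columns 306–334, about 1 mm off the estimate. The held plate is centred over it (columns 237–406). I'll go down to just above the strip.

```bash
M='python3 -m handwheel'
$M '[{"dx":0.1,"dy":0,"dz":5,"wx":0,"wy":0,"wz":0,"claw":50},{"dx":0,"dy":0,"dz":5,"wx":0,"wy":0,"wz":0,"claw":50},{"dx":0,"dy":0,"dz":4,"wx":0,"wy":0,"wz":0,"claw":50},{"dx":0,"dy":0,"dz":2,"wx":0,"wy":0,"wz":0,"claw":50},{"dx":0,"dy":0,"dz":0.9,"wx":0,"wy":0,"wz":0,"claw":50},{"dx":0,"dy":0,"dz":0,"wx":0,"wy":0,"wz":0,"claw":50}]'
$M '[{"dx":-0.15,"dy":0,"dz":0,"wx":0,"wy":0,"wz":0,"claw":50},{"dx":-0.15,"dy":0,"dz":0,"wx":0,"wy":0,"wz":0,"claw":50},{"dx":-0.1,"dy":0,"dz":0,"wx":0,"wy":0,"wz":0,"claw":50},{"dx":0,"dy":0,"dz":0,"wx":0,"wy":0,"wz":0,"claw":50}]'
```

```text
clock: 8.4
position: [0.5859, 0.2152, 0.0299]
tool_rot: [3.141, 0.001, 2.965]
force: [-0.3, -0.5, -1.2]
grip_width: 0.0562
finger_force: 87.7
clock: 8.9
position: [0.5895, 0.2144, 0.0295]
tool_rot: [3.142, 0.0, 2.965]
force: [-0.2, 0.6, -2.1]
grip_width: 0.0557
finger_force: 87.7
```

```bash
M='python3 -m handwheel'
$M '[{"dx":-0.15,"dy":0,"dz":0.1,"wx":0,"wy":0,"wz":0,"claw":50},{"dx":-0.1,"dy":0,"dz":0.1,"wx":0,"wy":0,"wz":0,"claw":50},{"dx":0,"dy":0,"dz":0,"wx":0,"wy":0,"wz":0,"claw":50}]'
$M '[{"dx":-0.1,"dy":0,"dz":0,"wx":0,"wy":0,"wz":0,"claw":50},{"dx":-0.1,"dy":0,"dz":0,"wx":0,"wy":0,"wz":0,"claw":50},{"dx":0,"dy":0,"dz":0,"wx":0,"wy":0,"wz":0,"claw":50}]'
```

```text
clock: 9.28
position: [0.591, 0.2141, 0.0269]
tool_rot: [-3.141, -0.002, 2.965]
force: [-4.9, 1.2, 0.6]
grip_width: 0.0561
finger_force: 88.0
clock: 9.65
position: [0.591, 0.2142, 0.0266]
tool_rot: [-3.14, -0.005, 2.966]
force: [-16.8, 2.0, 5.0]
grip_width: 0.0559
finger_force: 88.3
```

```bash
M='python3 -m handwheel'
$M '[{"dx":0.07,"dy":0,"dz":0.1,"wx":0,"wy":0,"wz":0,"claw":50},{"dx":0.03,"dy":0,"dz":0.1,"wx":0,"wy":0,"wz":0,"claw":50},{"dx":0,"dy":0,"dz":0,"wx":0,"wy":0,"wz":0,"claw":50}]'
```

```text
clock: 10.02
position: [0.5911, 0.2142, 0.0255]
tool_rot: [-3.141, -0.003, 2.965]
force: [-15.0, 0.2, 15.4]
grip_width: 0.0561
finger_force: 89.2
```

```bash
M='python3 -m handwheel'
$M '[{"dx":0,"dy":0,"dz":0,"wx":0,"wy":0,"wz":0,"claw":100},{"dx":0,"dy":0,"dz":0,"wx":0,"wy":0,"wz":0,"claw":100},{"dx":0,"dy":0,"dz":0,"wx":0,"wy":0,"wz":0,"claw":100},{"dx":0,"dy":0,"dz":-3,"wx":0,"wy":0,"wz":0,"claw":100},{"dx":0,"dy":0,"dz":-6,"wx":0,"wy":0,"wz":0,"claw":100},{"dx":0,"dy":0,"dz":-6,"wx":0,"wy":0,"wz":0,"claw":100},{"dx":4,"dy":0,"dz":-1.5,"wx":0,"wy":0,"wz":0,"claw":100},{"dx":4,"dy":0,"dz":0,"wx":0,"wy":0,"wz":0,"claw":100}]'
python3 - <<'E'
from h import *
f=optics.grab_frame("wrist");im=f["frame"].copy()
fitplate(f,"plate_wide","wrist",.051,.064,.058,None)
c,s=np.cos(-.177),np.sin(-.177)
P=[[.6223-c*a-s*b,.2073-s*a+c*b,.045] for a,b in [(0,.01),(.216,.01),(.216,-.01),(0,-.01)]]
q=proj(f,P); print(q.round()); cv2.polylines(im,[q.astype(np.int32)],True,(0,0,255),1)
cv2.imwrite("pics/w4.png",im)
to([.440,-.2655,.20],.29+np.pi)
E
```

```text
clock: 11.02
position: [0.5139, 0.2281, 0.1917]
tool_rot: [3.14, 0.002, 2.964]
force: [-0.1, 1.3, -0.6]
grip_width: 0.0854
finger_force: 0.0
plate_wide 0.65 [586.4 215.7] [58.4 66.3] yaw -0.159 [287.9, 274.2, 66.7, 68.2]
[[329. 343.]
 [331.  84.]
 [304.  84.]
 [307. 343.]]
t 11.12 pos [0.5111 0.229  0.1908] rpy [ 3.141e+00 -1.000e-03  2.967e+00] q [-0.69  0.48  0.23  1.82 -0.14  0.86  1.  ] F [0.8 0.9 0.5] w 0.0854 0.0
turn [ 0.001 -0.001 -0.464] shift now-axes [ -1.58 -49.94  -0.96] after [ 20.95 -45.36  -0.92]
```

View pics/w4.png

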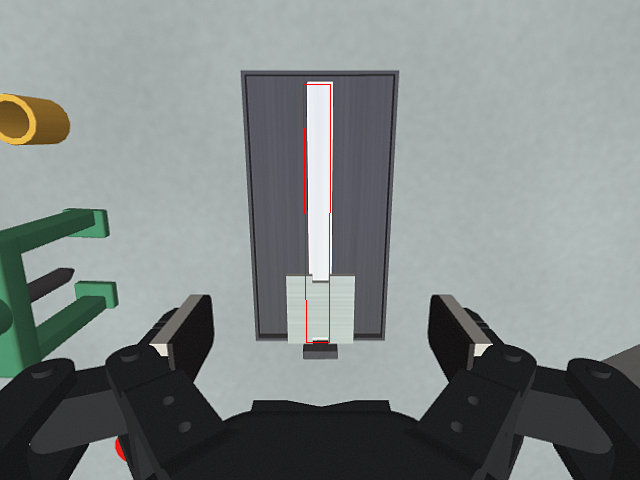

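The wide plate lies straight, at columns 287–354 and rows 274–343, right against the stop at (320,350). Next is the mid plate.

```bash
M='python3 -m handwheel'
$M '[{"dx":-0.2,"dy":-5.55,"dz":-1,"wx":0,"wy":0,"wz":0,"claw":100},{"dx":-0.2,"dy":-5.55,"dz":0,"wx":0,"wy":0,"wz":0,"claw":100},{"dx":-0.2,"dy":-5.55,"dz":0,"wx":0,"wy":0,"wz":0,"claw":100},{"dx":-0.2,"dy":-5.55,"dz":0,"wx":0,"wy":0,"wz":0,"claw":100},{"dx":-0.2,"dy":-5.55,"dz":0,"wx":0,"wy":0,"wz":0,"claw":100},{"dx":-0.2,"dy":-5.55,"dz":0,"wx":0,"wy":0,"wz":0,"claw":100},{"dx":-0.2,"dy":-5.55,"dz":0,"wx":0,"wy":0,"wz":0,"claw":100},{"dx":-0.2,"dy":-5.55,"dz":0,"wx":0,"wy":0,"wz":0,"claw":100}]' >/dev/null
$M '[{"dx":-0.2,"dy":-5.55,"dz":0,"wx":0,"wy":0,"wz":0,"claw":100},{"dx":0,"dy":0,"dz":2,"wx":0,"wy":0,"wz":-0.155,"claw":100},{"dx":0,"dy":0,"dz":2,"wx":0,"wy":0,"wz":-0.155,"claw":100},{"dx":0,"dy":0,"dz":2,"wx":0,"wy":0,"wz":-0.155,"claw":100},{"dx":0,"dy":0,"dz":0,"wx":0,"wy":0,"wz":0,"claw":100}]' >/dev/null
python3 - <<'E'
from h import *
to([.4423,-.2667,.0265],.29+np.pi)
f=optics.grab_frame("wrist")
fitplate(f,"plate_mid","wrist",.056,.064,.046,None)
fitplate(f,"plate_narrow","wrist",.056,.064,.046,None)
E
```

```text
t 12.75 pos [ 0.4434 -0.2673  0.1394] rpy [ 3.140e+00 -1.000e-03 -2.855e+00] q [ 0.29  0.49  0.19  1.97 -0.14  0.69  2.42] F [ 0.2 -0.5 -0.4] w 0.0852 0.0
turn [ 0.001 -0.001 -0.003] shift now-axes [ 0.07  0.07 11.29] after [ 0.08  0.09 11.29]
plate_mid 0.91 [ 438.8 -265.2] [64.  45.7] yaw 0.291 [289.7, 193.5, 73.7, 88.9]
plate_narrow 0.93 [ 504.5 -364.9] [39.7 30.9] yaw 0.787 [118.6, 256.4, 65.2, 63.7]
plate_narrow 0.65 [ 528.2 -238.2] [64.8 33.3] yaw 0.285 [300.3, 325.4, 48.0, 80.7]
```

```bash
M='python3 -m handwheel'
$M '[{"dx":0.1,"dy":0.1,"dz":4,"wx":0,"wy":0,"wz":0,"claw":100},{"dx":0,"dy":0,"dz":4,"wx":0,"wy":0,"wz":0,"claw":100},{"dx":0,"dy":0,"dz":2,"wx":0,"wy":0,"wz":0,"claw":100},{"dx":0,"dy":0,"dz":1.1,"wx":0,"wy":0,"wz":0,"claw":100},{"dx":0,"dy":0,"dz":0,"wx":0,"wy":0,"wz":0,"claw":100}]'
$M '[{"dx":0,"dy":0,"dz":0,"wx":0,"wy":0,"wz":0,"claw":35},{"dx":0,"dy":0,"dz":0,"wx":0,"wy":0,"wz":0,"claw":35},{"dx":0,"dy":0,"dz":0,"wx":0,"wy":0,"wz":0,"claw":35},{"dx":0,"dy":0,"dz":0,"wx":0,"wy":0,"wz":0,"claw":35},{"dx":0,"dy":0,"dz":0,"wx":0,"wy":0,"wz":0,"claw":35}]' 80
```

```text
clock: 13.52
position: [0.4429, -0.2664, 0.0295]
tool_rot: [-3.141, -0.0, -2.854]
force: [1.1, -0.4, -0.1]
grip_width: 0.0858
finger_force: 0.0
clock: 14.15
position: [0.4431, -0.2665, 0.0303]
tool_rot: [-3.141, 0.001, -2.854]
force: [-2.2, 1.9, 16.7]
grip_width: 0.0446
finger_force: 78.9
```

```bash
M='python3 -m handwheel'
$M '[{"dx":0,"dy":0,"dz":-0.4,"wx":0,"wy":0,"wz":0,"claw":35},{"dx":0,"dy":0,"dz":-0.4,"wx":0,"wy":0,"wz":0,"claw":35},{"dx":0,"dy":0,"dz":-0.4,"wx":0,"wy":0,"wz":0,"claw":35},{"dx":0,"dy":0,"dz":-0.5,"wx":0,"wy":0,"wz":0,"claw":35},{"dx":0,"dy":0,"dz":-0.8,"wx":0,"wy":0,"wz":0,"claw":35},{"dx":0,"dy":0,"dz":-4.5,"wx":0,"wy":0,"wz":0,"claw":35},{"dx":0,"dy":0,"dz":-5,"wx":0,"wy":0,"wz":0,"claw":35},{"dx":0,"dy":0,"dz":-5,"wx":0,"wy":0,"wz":0,"claw":35}]'
python3 - <<'E'
from h import *
to([.5445,.2225,.20],-.177+np.pi)
to([.5470,.2221,.0325],-.177+np.pi,-.125)
E
```

```text
clock: 15.15
position: [0.4425, -0.2665, 0.2015]
tool_rot: [-3.141, 0.0, -2.854]
force: [0.9, 0.6, -0.7]
grip_width: 0.0437
finger_force: 83.5
t 15.15 pos [ 0.4425 -0.2665  0.2015] rpy [-3.141  0.    -2.854] q [ 0.27  0.39  0.21  1.92 -0.11  0.83  2.39] F [ 0.9  0.6 -0.7] w 0.0437 83.50459098815918
turn [-0.     0.     0.465] shift now-axes [-23.66  44.     0.14] after [-1.43 49.93  0.15]
t 15.15 pos [ 0.4425 -0.2665  0.2015] rpy [-3.141  0.    -2.854] q [ 0.27  0.39  0.21  1.92 -0.11  0.83  2.39] F [ 0.9  0.6 -0.7] w 0.0437 83.50459098815918
turn [ 0.029 -0.122  0.464] shift now-axes [-23.88  43.9   16.89] after [ 0.43 49.94 16.98]
```

```bash
M='python3 -m handwheel'
$M '[{"dx":0,"dy":0,"dz":0,"wx":0,"wy":0,"wz":0.155,"claw":35},{"dx":0,"dy":0,"dz":0,"wx":0,"wy":0,"wz":0.155,"claw":35},{"dx":0,"dy":0,"dz":0,"wx":0,"wy":0,"wz":0.155,"claw":35},{"dx":-0.16,"dy":5.55,"dz":0,"wx":0,"wy":0,"wz":0,"claw":35},{"dx":-0.16,"dy":5.55,"dz":0,"wx":0,"wy":0,"wz":0,"claw":35},{"dx":-0.16,"dy":5.55,"dz":0,"wx":0,"wy":0,"wz":0,"claw":35},{"dx":-0.16,"dy":5.55,"dz":0,"wx":0,"wy":0,"wz":0,"claw":35},{"dx":-0.16,"dy":5.55,"dz":0,"wx":0,"wy":0,"wz":0,"claw":35}]' >/dev/null
$M '[{"dx":-0.16,"dy":5.55,"dz":0,"wx":0,"wy":0,"wz":0,"claw":35},{"dx":-0.16,"dy":5.55,"dz":0,"wx":0,"wy":0,"wz":0,"claw":35},{"dx":-0.16,"dy":5.55,"dz":0,"wx":0,"wy":0,"wz":0,"claw":35},{"dx":-0.16,"dy":5.55,"dz":0,"wx":0,"wy":0,"wz":0,"claw":35},{"dx":0,"dy":0,"dz":0,"wx":0,"wy":-0.125,"wz":0,"claw":35},{"dx":0,"dy":0,"dz":0,"wx":0,"wy":0,"wz":0,"claw":35}]' >/dev/null
python3 - <<'E'
from h import *
to([.5470,.2221,.0325],-.177+np.pi,-.125)
f=optics.grab_frame("wrist")
for n in ["plate_wide","plate_mid"]:
  for k in optics.masks_of(n,"wrist")[:2]: print(n,k["p"],k["rect"])
s=f["frame"].min(2)
for r in (60,120,180,220): 
  x=np.nonzero(s[r,200:440]>190)[0]+200; print(r,x.min() if len(x) else 0,x.max() if len(x) else 0,len(x))
E
```

```text
t 16.9 pos [0.5434 0.2238 0.1997] rpy [-3.141  0.125  2.967] q [-0.73  0.46  0.27  1.84 -0.06  0.76  0.94] F [ 0.1 -0.7 -1.6] w 0.0443 83.5215675830841
turn [0.    0.    0.003] shift now-axes [ 1.71 -0.1  16.63] after [ 1.7  -0.1  16.63]
plate_wide 0.9 [285.4, 212.9, 72.1, 38.6]
plate_wide 0.74 [4.3, 404.9, 27.2, 20.8]
plate_mid 0.81 [255.0, 233.9, 138.2, 164.7]
60 306 332 27
120 307 331 25
180 308 330 23
220 285 353 66
```

```bash
M='python3 -m handwheel'
$M '[{"dx":0.5,"dy":-0.1,"dz":5,"wx":0,"wy":0,"wz":0,"claw":35},{"dx":0.5,"dy":0,"dz":5,"wx":0,"wy":0,"wz":0,"claw":35},{"dx":0.4,"dy":0,"dz":4,"wx":0,"wy":0,"wz":0,"claw":35},{"dx":0.3,"dy":0,"dz":1.8,"wx":0,"wy":0,"wz":0,"claw":35},{"dx":0.1,"dy":0,"dz":0.7,"wx":0,"wy":0,"wz":0,"claw":35},{"dx":0,"dy":0,"dz":0,"wx":0,"wy":0,"wz":0,"claw":35}]'
python3 -c "
from h import *
to([.5460,.2223,.0295],-.177+np.pi,-.125)"
```

```text
clock: 17.8
position: [0.5478, 0.2214, 0.0341]
tool_rot: [3.141, 0.126, 2.964]
force: [-0.1, 0.3, -1.0]
grip_width: 0.0443
finger_force: 83.5
t 17.8 pos [0.5478 0.2214 0.0341] rpy [3.141 0.126 2.964] q [-0.67  0.72  0.19  1.92 -0.12  0.42  0.97] F [-0.1  0.3 -1. ] w 0.0443 83.51522326469421
turn [ 0.001  0.001 -0.   ] shift now-axes [0.25 0.06 0.44] after [0.25 0.06 0.44]
```

```bash
M='python3 -m handwheel'
$M '[{"dx":0.25,"dy":0.05,"dz":0.1,"wx":0,"wy":0,"wz":0,"claw":35},{"dx":0,"dy":0,"dz":0.2,"wx":0,"wy":0,"wz":0,"claw":35},{"dx":0,"dy":0,"dz":0.1,"wx":0,"wy":0,"wz":0,"claw":35},{"dx":0,"dy":0,"dz":0,"wx":0,"wy":0,"wz":0,"claw":35}]'
$M '[{"dx":0,"dy":0,"dz":0.1,"wx":0,"wy":0,"wz":0,"claw":35},{"dx":0,"dy":0,"dz":0,"wx":0,"wy":0,"wz":0,"claw":35}]'
```

```text
clock: 18.3
position: [0.5456, 0.2225, 0.0296]
tool_rot: [3.141, 0.125, 2.965]
force: [-2.6, 1.4, 7.9]
grip_width: 0.0444
finger_force: 84.4
clock: 18.55
position: [0.5456, 0.2225, 0.0292]
tool_rot: [3.141, 0.125, 2.965]
force: [-9.1, -1.2, 24.4]
grip_width: 0.0441
finger_force: 85.8
```

```bash
M='python3 -m handwheel'
$M '[{"dx":0,"dy":0,"dz":-0.1,"wx":0,"wy":0,"wz":0,"claw":35},{"dx":0,"dy":0,"dz":0,"wx":0,"wy":0,"wz":0,"claw":100},{"dx":0,"dy":0,"dz":0,"wx":0,"wy":0,"wz":0,"claw":100},{"dx":0,"dy":0,"dz":0,"wx":0,"wy":0,"wz":0,"claw":100},{"dx":0,"dy":0,"dz":-3,"wx":0,"wy":0,"wz":0,"claw":100},{"dx":0,"dy":0,"dz":-6,"wx":0,"wy":0,"wz":0,"claw":100},{"dx":0,"dy":0,"dz":-6,"wx":0,"wy":0,"wz":0,"claw":100},{"dx":2,"dy":0,"dz":-2,"wx":0,"wy":0.125,"wz":0,"claw":100}]' >/dev/null
$M '[{"dx":0,"dy":0,"dz":0,"wx":0,"wy":0,"wz":0,"claw":100}]'
python3 - <<'E'
from h import *
to([.5342,-.2387,.20],.29+np.pi)
f=optics.grab_frame("wrist");cv2.imwrite("pics/w5.png",f["frame"])
fitplate(f,"plate_wide","wrist",.051,.064,.058,None)
fitplate(f,"plate_mid","wrist",.054,.064,.058,None)
E
```

```text
clock: 19.68
position: [0.5059, 0.2296, 0.1966]
tool_rot: [3.139, 0.001, 2.964]
force: [-0.3, -0.4, 0.1]
grip_width: 0.0856
finger_force: 0.0
t 19.68 pos [0.5059 0.2296 0.1966] rpy [3.139e+00 1.000e-03 2.964e+00] q [-0.7   0.46  0.23  1.83 -0.14  0.86  0.99] F [-0.3 -0.4  0.1] w 0.0856 0.0
turn [ 0.002  0.002 -0.468] shift now-axes [-11.06 -45.59  -0.42] after [ 10.68 -45.68  -0.34]
plate_wide 0.94 [586.9 215.5] [59.4 65.9] yaw -0.178 [287.4, 278.5, 66.4, 70.7]
plate_mid 0.73 [538.8 224.2] [46.3 66.3] yaw -0.179 [293.1, 225.3, 58.3, 76.4]
```

View pics/w5.png

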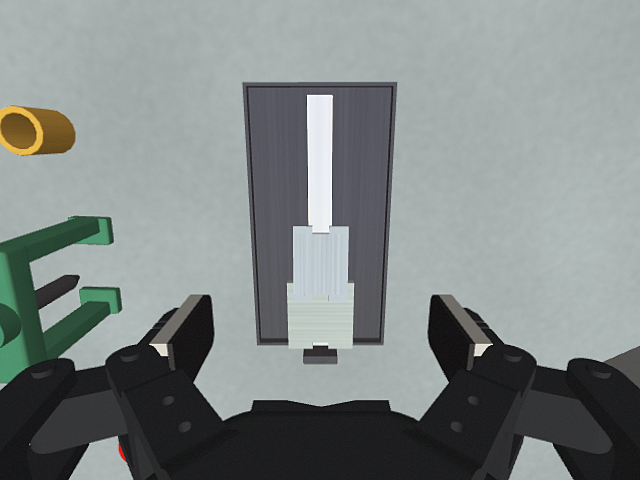

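Mid rests on the wide plate's free end (mid at rows 225–301, columns 293–350), straight, with a measured step of 49 mm. Now the narrow plate.

```bash
M='python3 -m handwheel'
$M '[{"dx":-1.38,"dy":-5.7,"dz":-1,"wx":0,"wy":0,"wz":0,"claw":100},{"dx":-1.38,"dy":-5.7,"dz":0,"wx":0,"wy":0,"wz":0,"claw":100},{"dx":-1.38,"dy":-5.7,"dz":0,"wx":0,"wy":0,"wz":0,"claw":100},{"dx":-1.38,"dy":-5.7,"dz":0,"wx":0,"wy":0,"wz":0,"claw":100},{"dx":-1.38,"dy":-5.7,"dz":0,"wx":0,"wy":0,"wz":0,"claw":100},{"dx":-1.38,"dy":-5.7,"dz":0,"wx":0,"wy":0,"wz":0,"claw":100},{"dx":-1.38,"dy":-5.7,"dz":0,"wx":0,"wy":0,"wz":0,"claw":100},{"dx":-1.38,"dy":-5.7,"dz":0,"wx":0,"wy":0,"wz":0,"claw":100}]' >/dev/null
$M '[{"dx":0,"dy":0,"dz":2,"wx":0,"wy":0,"wz":-0.156,"claw":100},{"dx":0,"dy":0,"dz":2,"wx":0,"wy":0,"wz":-0.156,"claw":100},{"dx":0,"dy":0,"dz":2,"wx":0,"wy":0,"wz":-0.156,"claw":100},{"dx":0,"dy":0,"dz":0,"wx":0,"wy":0,"wz":0,"claw":100}]' >/dev/null
python3 - <<'E'
from h import *
to([.5342,-.2393,.030],.29+np.pi)
f=optics.grab_frame("wrist")
fitplate(f,"plate_narrow","wrist",.056,.064,.046,None)
E
```

```text
t 21.32 pos [ 0.5323 -0.2386  0.1431] rpy [ 3.140e+00 -3.000e-03 -2.851e+00] q [ 0.2   0.57  0.16  1.8  -0.12  0.79  2.29] F [-0.6 -1.1 -0.1] w 0.0852 0.0
turn [ 0.001 -0.003  0.   ] shift now-axes [-0.2  -0.13 11.31] after [-0.16 -0.12 11.31]
plate_narrow 0.96 [ 526.5 -355.4] [52.2 30.3] yaw 0.783 [98.2, 135.7, 88.1, 91.9]
plate_narrow 0.91 [ 531.  -237.7] [64.  34.1] yaw 0.291 [295.1, 192.9, 55.8, 96.6]
```

```bash
M='python3 -m handwheel'
$M '[{"dx":-0.15,"dy":-0.1,"dz":4,"wx":0,"wy":0,"wz":0,"claw":100},{"dx":0,"dy":0,"dz":4,"wx":0,"wy":0,"wz":0,"claw":100},{"dx":0,"dy":0,"dz":2,"wx":0,"wy":0,"wz":0,"claw":100},{"dx":0,"dy":0,"dz":1.2,"wx":0,"wy":0,"wz":0,"claw":100},{"dx":0,"dy":0,"dz":0,"wx":0,"wy":0,"wz":0,"claw":60}]' >/dev/null
$M '[{"dx":0,"dy":0,"dz":0,"wx":0,"wy":0,"wz":0,"claw":25},{"dx":0,"dy":0,"dz":0,"wx":0,"wy":0,"wz":0,"claw":25},{"dx":0,"dy":0,"dz":0,"wx":0,"wy":0,"wz":0,"claw":25},{"dx":0,"dy":0,"dz":0,"wx":0,"wy":0,"wz":0,"claw":25},{"dx":0,"dy":0,"dz":0,"wx":0,"wy":0,"wz":0,"claw":25},{"dx":0,"dy":0,"dz":0,"wx":0,"wy":0,"wz":0,"claw":25}]' 80
python3 -c "
from h import *
to([.5342,-.2393,.030],.29+np.pi)"
```

```text
clock: 22.8
position: [0.5356, -0.2393, 0.0345]
tool_rot: [-3.141, 0.001, -2.851]
force: [-2.2, 3.8, 13.0]
grip_width: 0.032
finger_force: 78.1
t 22.8 pos [ 0.5356 -0.2393  0.0345] rpy [-3.141e+00  1.000e-03 -2.851e+00] q [ 0.23  0.74  0.12  1.84 -0.15  0.57  2.32] F [-2.2  3.8 13. ] w 0.032 78.0760145187378
turn [-0.     0.001  0.001] shift now-axes [0.13 0.04 0.45] after [0.13 0.04 0.45]
```

```bash
M='python3 -m handwheel'
$M '[{"dx":0,"dy":0,"dz":-0.4,"wx":0,"wy":0,"wz":0,"claw":25},{"dx":0,"dy":0,"dz":-0.4,"wx":0,"wy":0,"wz":0,"claw":25},{"dx":0,"dy":0,"dz":-0.4,"wx":0,"wy":0,"wz":0,"claw":25},{"dx":0,"dy":0,"dz":-0.5,"wx":0,"wy":0,"wz":0,"claw":25},{"dx":0,"dy":0,"dz":-0.8,"wx":0,"wy":0,"wz":0,"claw":25},{"dx":0,"dy":0,"dz":-4.5,"wx":0,"wy":0,"wz":0,"claw":25},{"dx":0,"dy":0,"dz":-5,"wx":0,"wy":0,"wz":0,"claw":25},{"dx":0,"dy":0,"dz":-5,"wx":0,"wy":0,"wz":0,"claw":25}]'
python3 -c "
from h import *
to([.4983,.2309,.21],-.177+np.pi)"
```

```text
clock: 23.8
position: [0.535, -0.2398, 0.2056]
tool_rot: [-3.141, 0.001, -2.851]
force: [0.9, -0.1, -0.3]
grip_width: 0.0318
finger_force: 81.4
t 23.8 pos [ 0.535  -0.2398  0.2056] rpy [-3.141e+00  1.000e-03 -2.851e+00] q [ 0.19  0.49  0.18  1.74 -0.11  0.91  2.28] F [ 0.9 -0.1 -0.3] w 0.0318 81.36994242668152
turn [-0.001  0.001  0.468] shift now-axes [-9.97 46.14 -0.47] after [11.9  45.68 -0.44]
```

```bash
M='python3 -m handwheel'
$M '[{"dx":-1.25,"dy":5.77,"dz":-0.5,"wx":0,"wy":0,"wz":0,"claw":25},{"dx":-1.25,"dy":5.77,"dz":0,"wx":0,"wy":0,"wz":0,"claw":25},{"dx":-1.25,"dy":5.77,"dz":0,"wx":0,"wy":0,"wz":0,"claw":25},{"dx":-1.25,"dy":5.77,"dz":0,"wx":0,"wy":0,"wz":0,"claw":25},{"dx":-1.25,"dy":5.77,"dz":0,"wx":0,"wy":0,"wz":0,"claw":25},{"dx":-1.25,"dy":5.77,"dz":0,"wx":0,"wy":0,"wz":0,"claw":25},{"dx":-1.25,"dy":5.77,"dz":0,"wx":0,"wy":0,"wz":0,"claw":25},{"dx":-1.25,"dy":5.77,"dz":0,"wx":0,"wy":0,"wz":0,"claw":25}]' >/dev/null
$M '[{"dx":0,"dy":0,"dz":0,"wx":0,"wy":0,"wz":0.156,"claw":25},{"dx":0,"dy":0,"dz":0,"wx":0,"wy":0,"wz":0.156,"claw":25},{"dx":0,"dy":0,"dz":0,"wx":0,"wy":0,"wz":0.156,"claw":25},{"dx":0,"dy":0,"dz":0,"wx":0,"wy":-0.125,"wz":0,"claw":25},{"dx":0,"dy":0,"dz":0,"wx":0,"wy":0,"wz":0,"claw":25}]' >/dev/null
python3 - <<'E'
from h import *
to([.4983,.2309,.0375],-.177+np.pi,-.125)
f=optics.grab_frame("wrist")
for n in ["plate_wide","plate_mid","plate_narrow"]:
  for k in optics.masks_of(n,"wrist")[:2]: print(n,k["p"],k["rect"])
E
```

```text
t 25.43 pos [0.4974 0.232  0.2089] rpy [3.141 0.126 2.967] q [-0.79  0.39  0.25  1.92 -0.02  0.75  0.85] F [-0.3  0.1 -1. ] w 0.0321 81.4048719406128
turn [0.001 0.001 0.002] shift now-axes [ 2.04 -0.1  17.02] after [ 2.03 -0.1  17.02]
plate_mid 0.58 [290.5, 209.6, 58.0, 35.3]
plate_narrow 0.66 [273.2, 232.5, 95.7, 160.0]
```

```bash
M='python3 -m handwheel'
$M '[{"dx":0.6,"dy":-0.1,"dz":5,"wx":0,"wy":0,"wz":0,"claw":25},{"dx":0.6,"dy":0,"dz":5,"wx":0,"wy":0,"wz":0,"claw":25},{"dx":0.5,"dy":0,"dz":4,"wx":0,"wy":0,"wz":0,"claw":25},{"dx":0.3,"dy":0,"dz":2,"wx":0,"wy":0,"wz":0,"claw":25},{"dx":0.1,"dy":0,"dz":0.7,"wx":0,"wy":0,"wz":0,"claw":25},{"dx":0,"dy":0,"dz":0,"wx":0,"wy":0,"wz":0,"claw":25}]' >/dev/null
python3 -c "
from h import *
to([.4983,.2309,.0335],-.177+np.pi,-.125)"
```

```text
t 26.38 pos [0.4987 0.2302 0.04  ] rpy [-3.141  0.125  2.964] q [-0.73  0.67  0.18  2.02 -0.07  0.37  0.87] F [-0.3  0.6 -0.6] w 0.0318 81.41000032424927
turn [-0.    -0.    -0.001] shift now-axes [0.13 0.06 0.64] after [0.13 0.06 0.64]
```

```bash
M='python3 -m handwheel'
$M '[{"dx":0.1,"dy":0.06,"dz":0.2,"wx":0,"wy":0,"wz":0,"claw":25},{"dx":0.03,"dy":0,"dz":0.2,"wx":0,"wy":0,"wz":0,"claw":25},{"dx":0,"dy":0,"dz":0.1,"wx":0,"wy":0,"wz":0,"claw":25},{"dx":0,"dy":0,"dz":0.1,"wx":0,"wy":0,"wz":0,"claw":25},{"dx":0,"dy":0,"dz":0,"wx":0,"wy":0,"wz":0,"claw":25}]'
```

```text
clock: 27.0
position: [0.4979, 0.2313, 0.0339]
tool_rot: [3.141, 0.125, 2.965]
force: [-0.2, 0.6, -0.1]
grip_width: 0.0321
finger_force: 81.6
```

```bash
M='python3 -m handwheel'
$M '[{"dx":0,"dy":0,"dz":0.1,"wx":0,"wy":0,"wz":0,"claw":25},{"dx":0,"dy":0,"dz":0,"wx":0,"wy":0,"wz":0,"claw":25}]'
```

```text
clock: 27.25
position: [0.498, 0.2313, 0.0334]
tool_rot: [3.141, 0.125, 2.965]
force: [-4.2, -0.5, 15.9]
grip_width: 0.0321
finger_force: 83.1
```

Contact came at the expected height, so I'll release, back off and check.

```bash
M='python3 -m handwheel'
$M '[{"dx":0,"dy":0,"dz":-0.05,"wx":0,"wy":0,"wz":0,"claw":25},{"dx":0,"dy":0,"dz":0,"wx":0,"wy":0,"wz":0,"claw":100},{"dx":0,"dy":0,"dz":0,"wx":0,"wy":0,"wz":0,"claw":100},{"dx":0,"dy":0,"dz":0,"wx":0,"wy":0,"wz":0,"claw":100},{"dx":0,"dy":0,"dz":0,"wx":0,"wy":0,"wz":0,"claw":100},{"dx":0,"dy":0,"dz":-4,"wx":0,"wy":0,"wz":0,"claw":100},{"dx":0,"dy":0,"dz":-6,"wx":0,"wy":0,"wz":0,"claw":100},{"dx":0,"dy":0,"dz":-6,"wx":0,"wy":0,"wz":0,"claw":100}]' >/dev/null
$M '[{"dx":1,"dy":0,"dz":-3,"wx":0,"wy":0.125,"wz":0,"claw":100},{"dx":0,"dy":0,"dz":0,"wx":0,"wy":0,"wz":0,"claw":100}]'
python3 - <<'E'
from h import *
f=optics.grab_frame("wrist");cv2.imwrite("pics/w6.png",f["frame"])
fitplate(f,"plate_wide","wrist",.051,.064,.058,None)
fitplate(f,"plate_mid","wrist",.054,.064,.058,None)
fitplate(f,"plate_narrow","wrist",.054,.064,.058,None)
f=optics.grab_frame("side");cv2.imwrite("pics/side1.png",cv2.resize(f["frame"][200:480,160:480],None,fx=2,fy=2,interpolation=cv2.INTER_CUBIC))
for n in ["puller","bushing","race","washer"]:
        print(n,[(round(m["p"],2),[int(v) for v in m["rect"]]) for m in optics.masks_of(n,"side")][:1])
E
```

```text
clock: 28.5
position: [0.4661, 0.2373, 0.2228]
tool_rot: [3.138, 0.002, 2.964]
force: [1.0, 0.3, -0.2]
grip_width: 0.0855
finger_force: 0.0
plate_wide 0.65 [587.  215.1] [58.9 67.4] yaw -0.159 [290.6, 308.3, 59.3, 63.3]
plate_mid 0.67 [539.3 224.5] [47.1 68. ] yaw -0.179 [293.5, 262.0, 51.8, 64.7]
plate_narrow 0.98 [491.7 233. ] [34.1 65.7] yaw -0.179 [300.8, 209.5, 37.3, 73.3]
puller [(0.83, [322, 224, 65, 97])]
bushing [(0.86, [418, 293, 27, 36])]
race [(0.86, [247, 275, 38, 32])]
washer [(0.7, [246, 275, 40, 33])]
```

View pics/w6.png

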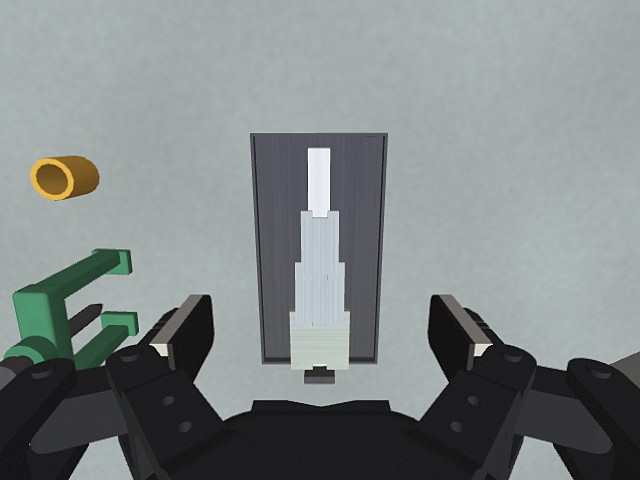

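View pics/side1.png

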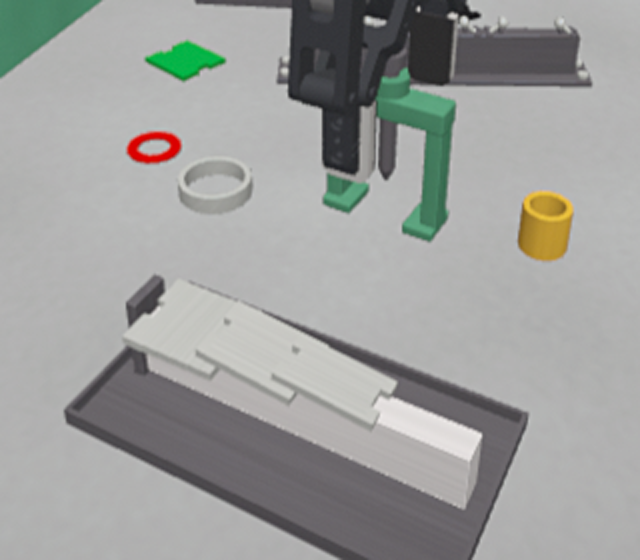

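The pictures show all three plates shingled straight along the strip. In the wrist view wide is at rows 308–370, mid at 262–326 and narrow at 210–282. The steps between centres measure about 48.5 mm, and the bystanders haven't moved. Handing in.

```bash
python3 -c "
from h import *
print(job_done())"
```

```text
the job is handed in; nothing more can be done
None
```

The job is handed in at about 28.6 s on the robot's clock: the three plates lie in a straight shingled row with the widest against the stop and about a quarter overlap at each step, the gripper is open and clear, and the puller, bushing, race and washer look undisturbed.

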